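# Stack the nested sample trays on their ledges and latch them

## Task

The white tray is nested down inside the grey one. Lift it out, turn it half a turn, set it down level so that its side lugs rest on the grey tray's ledges with its tongue just short of the two lips, and let go of it; then gently push it along the ledges so that the tongue slides under the lips, past the sprung catch and fully home against the stop wall. Leave the reagent bottle, the tube clamp and the timer where they stand.

Things in the scene. Friction and masses are not known exactly. Their poses are not given: they have to be found in the camera images.
- lower_tray: Grey tray, fixed to the bench; 228 x 126 mm. Origin under its middle; x lengthwise toward the lip end, y across, z up (all mm below in this frame). Floor top z=5. Side walls x=-118..110, inner faces |y|=57, 50 high; the -x end is open. At the +x end a stop wall, lips, a rear ledge (top z=37.7, x=84..102, |y|<35) and the catch in its housing (x=82..110, |y|<12, top z=70)
- ledges (a point): On the grey tray's centre line at (0, 0, 38), level with the tops of its ledges, same axes. The ledges run inside each side wall, |y|=45..57, over x=-115..-95, -75..-10 and 10..75; the 20 mm gaps between let the white tray's lugs drop when nested. Turned half round (x axes alike) the lugs stand on the ledges
- lip (a point): Front lower edge of the two lips, at (83, 0, 47.5), same axes as the grey tray. The lips reach from the stop wall over x=83..102, |y|=14..36, underside z=47.5, top 54.5
- stop (a point): Middle of the stop wall's flat face where the tongue comes to rest, at (102, 0, 41), same axes as the grey tray; wall 126 wide, top z=58, rigid
- handle (a point): Centre of the carrying bar of the loose white tray: 68 long (x) x 12 thick (y) x 18 high, free beside it down to the rim. Its x is the tray's, toward the tongue. 67 above the tray's underside, over its middle. In the grey frame: nested at (-30, 0, 72) with x opposite; turned and on the ledges z=97; set down at x=-34..-21 (further back the tongue hits the lips); home x=0
- push_face (a point): Middle of the white tray's flat end wall away from the tongue, 78 behind the handle, 20 above the underside; a place to push. Tray 156 x 84 x 40 mm, walls 3, 0.3 to 0.55 kg. Lugs on each long side at x=55 and x=-30 from the middle, 14 long, out to |y|=54 (3 clear of the grey walls), underside 8 above the tray's underside
- tongue_end (a point): Middle of the free end of the white tray's tongue, 102 from the tray's middle, 11 above its underside, same axes as the handle. Tongue 24 long, 60 wide, 6 thick, with a ramped ridge on top that lifts the catch as it passes; under the lips it has 3.5 mm of height to spare
- catch (a joint): Sprung catch of the grey tray, m: 0 down (rest), about 0.003 at most when the tongue's ridge lifts it; it drops back when the tray is home. Passing it takes about 5 to 12 N of push, sliding on the slippery ledges before it 1 to 3 N; the stop wall behind it is rigid
- reagent_mid (a point): Bystander: brown reagent bottle 43 dia x 70 high, point half-way up
- clamp_mid (a point): Bystander: blue plastic tube clamp 12 x 62 x 14 mm, lying; point half-way up
- timer_mid (a point): Bystander: white bench timer 34 x 64 x 60 high; point half-way up
Not all that is in view belongs to the job. What is shaped like the part that bears handle but yellow is not meant.

How it is judged:
On the way:
1. the white tray, turned half round, rests level on the ledges with its tongue short of the lips, let go (x of tongue_end in the frame of lip between -0.024 and 0.002 m and z of handle in the frame of lower_tray between 0.0945 and 0.0995 m and angle between handle's own z axis and vertical below 0.04 rad and contact force between the fingers and upper_tray below 0.1 N), for 0.2 s.
At the end, for the whole second after the job is handed in: The white tray rests level (within 1.7 degrees) on the ledges, half a turn from how it was nested, tongue under the lips and fully home within 2.5 mm of the stop wall, the catch down (within 1 mm) behind the ridge, everything at rest (x of handle in the frame of lower_tray between -0.0025 and 0.0025 m and x of tongue_end in the frame of lower_tray above 0.098 m and z of handle in the frame of lower_tray between 0.0945 and 0.0995 m and angle between handle's own z axis and vertical below 0.03 rad and value of joint catch below 0.001 m and linear speed of upper_tray below 0.01 m/s); the robot touches nothing.
It fails at once if the trays are driven together hard (over 60 N) (contact force between upper_tray and lower_tray above 60 N).
It fails at once if a bystander (bottle, clamp or timer) is moved over 20 mm (distance of any of reagent_mid, clamp_mid, timer_mid from where it was at the start of the episode above 0.02 m).
It also fails if it takes over 64 s, if anything falls off the work surface, if the arm or the gripper's body presses on something with over 40 N, if the wrist force passes 120 N, or if a joint passes its speed limit or range.

## Robot

A 7-joint arm with a two-finger parallel gripper is mounted at the origin on a cart in front of the work surface, level with it; the furniture and walls round the work are solid. World frame = base frame: x ahead of the robot, y to its left, z up, the work surface at z = 0. Lengths are in m, angles in rad, forces in N, time in s.
With the tool pointing down it reaches from about 0.4 to 0.875 m from the base axis. Payload 6.5 kg.
Tool frame: the origin (TCP) lies on the centre line of the jaws, within the pads' length; the fingertips stand 11 mm ahead of it and the grasp point (between the pads) lies 8 mm behind it; z points along the fingers, y is the line along which they close (so a half turn about z gives the same grasp; the last joint's range is limited). The gripper opens to 88 mm and grips with 3 to 60 N. Pads are 18 mm wide; open, the fingers measure 123 mm over their backs; the gripper's body (75 mm by 187 mm) begins 45 mm behind the grasp point.
Start: joints at [1.086, 0.536, -0.004, 1.538, 0.003, 1.067, -0.071], TCP at [0.264, -0.594, 0.25] pointing down, gripper open.
Joint ranges: [-2.7, 2.7], [-0.37, 2.16], [-1.27, 1.26], [0.24, 2.4], [-1.31, 4.45], [0.19, 1.91], [-2.76, 2.76]. Speed limits (rad/s): [2.39, 2.39, 3.14, 3.14, 3.14, 3.14, 3.14].

## Interface

Orientations are given as [roll, pitch, yaw] about the fixed x, y, z axes, in that order (R = Rz(yaw) Ry(pitch) Rx(roll)).
In Python, from station import robot gives the robot as it stands.
- The arm moves only by the tool move_arm, never from a script. Its arguments are lists of equal length, an entry for each row: "hand": the finger opening in m, from 0 to 0.0881; "offset": the shift along the tool's x, y, z in m, a list of three; "twist": the turn about the tool's z in degrees. In form: {"hand": [hand, ...], "offset": [[dx, dy, dz], ...], "twist": [twist, ...]}. A call has 1 to 20 rows; each row is the pose to reach, as a shift and turn from the pose commanded when the call began, along the tool's axes at that moment; what a row does not reach only later rows make up. A row lasts 1/8 s, in which the tool goes at most 62.5 mm and 10.7 degrees, less where a joint would pass 70% of its speed; a pose out of reach is approached as far as the arm can. A call with a gripper value outside its range is refused whole. The fingers move at their own pace and stop on an object; the grip force is fixed at half the most. Time passes only in rows, so rows that repeat a pose let the fingers close. It gives the time, the measured TCP pose, the force, the opening and the grip force at its end, in the units of the state.
- robot.observe(): the state, without advancing time (a new reading comes with each control period).
- robot.snapshot(name): name is "side" or "top"; returns a dict with "image" (480x640x3 uint8, red, green, blue), "range_z" (480x640 float32, m along the optical axis (not along the pixel's ray), 0 where there is no reading), "intrinsics" (3x3 intrinsics, pixels), "extrinsics" (4x4, takes a point from world to camera coordinates). Camera axes: x right, y up, looking along -z (the intrinsics and any distortion apply to the point x, -y, -z); pixel columns grow to the right and rows downward; lengths in m; the calibration is good to about 2 mm. A picture is of the moment at which its call begins.
- robot.sign_off(): hands the job in; it is judged then, once.
The state is a dict: "t": time; "q": joint angles; "qd": joint speeds; "joint_efforts": joint torques, N m; "position": TCP position; "ee_rot": TCP orientation; "wrist_force": force on the tool from outside, world axes, zero at the start; "torque": the same for the moment, N m; "finger_gap": opening from 0.0 (shut) to 1.0 (fully open); "grasp_force": force on a finger pad.
Only numpy, scipy, OpenCV 4.12 (cv2) and the standard library are available. Lean on these libraries where they do the work, as an engineer would, in place of code of your own. Each camera call takes 0.05 s, during which the arm holds its last target. There are 200 camera calls.

## Working session

There is one attempt and no reset: what is moved stays moved. The work goes in short steps, Python scripts to look and compute and a tool call to move; the robot and the scene stay as the last step left them, time stands still between calls to the robot, and variables do not carry over. Pictures are saved under pics/ and viewed, at most 10 in all, crops included, and the job is handed in when it is done.

Besides the shell and the picture viewer there is one more tool, called after "Call:" as a command line: name --pt "numbers of a row" for each row, then --argument value for the rest. move_arm: Moves the arm, as the interface text tells. Its arguments: {"type":"object","properties":{"hand":{"type":"array","items":{"type":"number"}},"offset":{"type":"array","items":{"type":"array","items":{"type":"number"}}},"twist":{"type":"array","items":{"type":"number"}}},"required":["hand","offset","twist"]}

```bash
mkdir -p pics; ls; cat > h.py <<'E'
import numpy as np, cv2
from station import robot
def snap(n,f=None):
    s=robot.snapshot(n)
    if f: cv2.imwrite(f'pics/{f}.png',s['image'][:,:,::-1])
    K=s['intrinsics'];z=s['range_z'];v,u=np.mgrid[:480,:640]
    pc=np.stack([(u-K[0,2])/K[0,0]*z,-(v-K[1,2])/K[1,1]*z,-z,np.ones_like(z)],-1)
    w=pc@np.linalg.inv(s['extrinsics']).T
    return s['image'],w[...,:3],z>0,s
E
python3 - <<'E'
from h import *
for n in('top','side'):
    im,w,ok,s=snap(n,n+'0'); print(s['intrinsics'],np.linalg.inv(s['extrinsics']).round(3)); np.savez(n+'0',im=im,w=w,ok=ok)
print(robot.observe())
E
```

```text
pics
[[525.90930077   0.         323.74612148]
 [  0.         525.90930077 244.48525773]
 [  0.           0.           1.        ]] [[-0.016  0.995 -0.103  0.501]
 [-1.    -0.018 -0.017  0.041]
 [-0.018  0.103  0.995  0.93 ]
 [ 0.     0.     0.     1.   ]]
[[494.45563379   0.         322.65977247]
 [  0.         494.45563379 243.49916842]
 [  0.           0.           1.        ]] [[-0.919  0.182 -0.349  0.235]
 [-0.393 -0.386  0.835  0.905]
 [ 0.017  0.904  0.426  0.493]
 [ 0.     0.     0.     1.   ]]
{'t': 0.1, 'q': array([ 1.08580008,  0.53710296, -0.00445366,  1.53872482,  0.00262368,
        1.06726108, -0.07121414]), 'qd': array([ 0.00064456, -0.00243557,  0.0013371 , -0.00321109,  0.00178764,
        0.00013679,  0.00066896]), 'joint_efforts': array([ 2.97201484e-03, -5.72070909e+01,  9.94114503e-01, -2.52229106e+01,
       -5.60962607e-02,  1.34879569e-02,  5.18674972e-05]), 'position': array([ 0.26411841, -0.59336886,  0.24893769]), 'ee_rot': array([-3.14010727e+00,  1.23440693e-04,  4.18878172e-01]), 'wrist_force': array([-0.62800851, -0.03362064, -0.77787519]), 'torque': array([-0.01432498,  0.00444574, -0.00678853]), 'grasp_force': 0.0, 'finger_gap': 1.002383613940024}
```

View pics/top0.png

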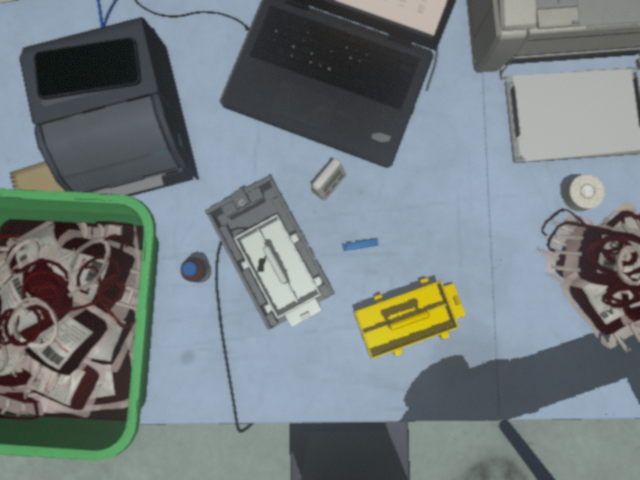

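View pics/side0.png

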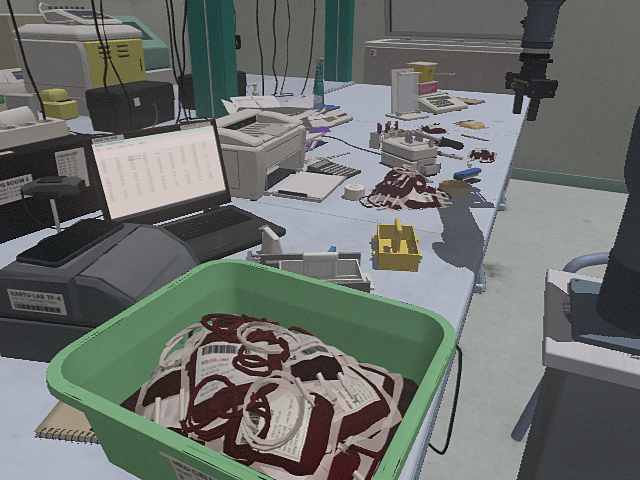

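The top picture shows the grey tray at about (270,250), its lip end at (245,195). Nested in it is the white tray, with its bar near (270,262) and tongue at (303,313). Two parts have this shape: the white one at (272,262) and the yellow one at (408,317). The white one is meant, because the yellow is explicitly excluded. The bottle is at (195,267), the clamp at (360,243) and the timer at (328,178).

```bash
python3 - <<'E'
from h import *
d=np.load('top0.npz');im,w,ok=d['im'],d['w'],d['ok']
c=cv2.resize(im[160:340,170:390],None,fx=3.3,fy=3.3,interpolation=cv2.INTER_CUBIC)
cv2.imwrite('pics/crop0.png',c[:,:,::-1])
m=np.zeros(ok.shape,bool);m[165:335,205:335]=1;m&=ok
p=w[m];print('bench',np.median(w[300:400,160:210,2]))
rect=lambda q:cv2.minAreaRect(q[:,:2].astype(np.float32)*1000)
roi=m.copy();
# tray cluster z>.03
mm=(m&(w[...,2]>.012)).astype(np.uint8);n,l,st,ce=cv2.connectedComponentsWithStats(mm)
for i in range(1,n):
    if st[i,4]>60: print(st[i],rect(w[l==i]),w[l==i][:,2].max())
k=1+np.argmax(st[1:,4]);q=w[l==k]
print(np.histogram(q[:,2],bins=np.arange(0,.1,.004)))
wall=q[(q[:,2]>.044)&(q[:,2]<.054)];print('wall',rect(wall))
h=q[(q[:,2]>.07)];print('>70',len(h),h[:,:2].mean(0))
hh=(m&(w[...,2]>.070)).astype(np.uint8);n,l,st,ce=cv2.connectedComponentsWithStats(hh)
for i in range(1,n):
    if st[i,4]>8: print('hi',st[i],ce[i],rect(w[l==i]),np.median(w[l==i],0))
E
```

```text
bench 0.0005603527846261835
[311 165  24  34 528] ((702.6146240234375, 50.2582893371582), (28.525453567504883, 51.699405670166016), 44.87865447998047) 0.06535463942802189
[ 205  175  129  155 5730] ((575.831787109375, 145.13038635253906), (242.92941284179688, 127.37559509277344), 27.666831970214844) 0.0856684081090272
[257 258   8  14  80] ((562.5199584960938, 167.56117248535156), (11.36325740814209, 23.228965759277344), 85.4448013305664) 0.021309492272818198
[205 261   5  19  69] ((554.5723876953125, 260.2102966308594), (7.948727607727051, 31.235456466674805), 88.9035873413086) 0.048145082214706814
(array([   0,    0,    0,  137,  403,  446,  199,  193,  247, 1168,  365,
        502,  833,  364,  273,   39,   36,  172,   44,  133,  172,    4,
          0,    0]), array([0.   , 0.004, 0.008, 0.012, 0.016, 0.02 , 0.024, 0.028, 0.032,
       0.036, 0.04 , 0.044, 0.048, 0.052, 0.056, 0.06 , 0.064, 0.068,
       0.072, 0.076, 0.08 , 0.084, 0.088, 0.092, 0.096]))
wall ((581.6264038085938, 148.86770629882812), (226.66925048828125, 126.17852020263672), 27.646045684814453)
>70 442 [0.59095587 0.15286217]
hi [230 188  19  19 126] [239.23015873 198.11904762] ((670.4102172851562, 194.55270385742188), (27.063838958740234, 21.917551040649414), 28.458293914794922) [0.66838901 0.19357683 0.07144603]
hi [263 246  24  38 311] [274.56913183 264.60771704] ((558.1809692382812, 135.97857666015625), (67.14212799072266, 12.17674446105957), 28.1137752532959) [0.55735544 0.13497395 0.08030537]
```

View pics/crop0.png

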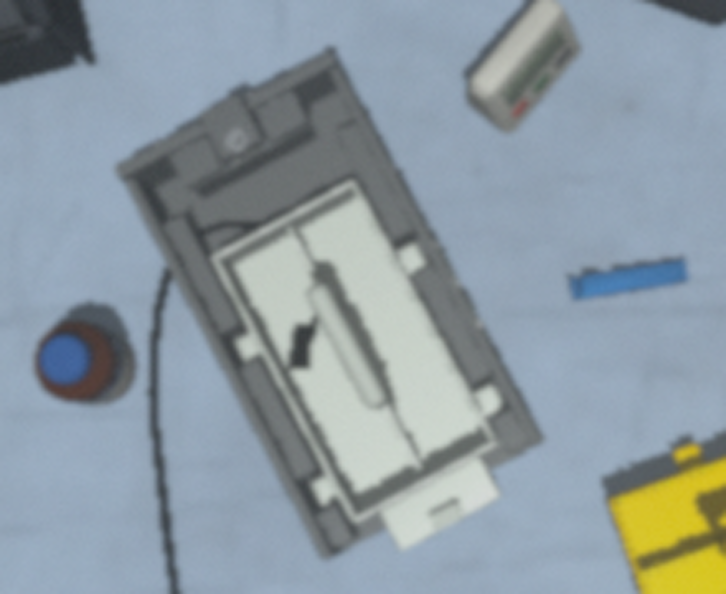

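Call:
move_arm --hand '[0.06,0.06,0.06,0.06,0.06,0.06,0.06,0.06,0.06,0.06,0.06,0.06,0.06,0.06,0.06,0.06,0.06,0.06]' --pt "0.045 -0.044 0" --pt "0.09 -0.088 0" --pt "0.135 -0.131 0" --pt "0.18 -0.174 0" --pt "0.223 -0.216 0" --pt "0.266 -0.257 0" --pt "0.308 -0.298 0" --pt "0.35 -0.338 0.01" --pt "0.392 -0.379 0.02" --pt "0.434 -0.42 0.03" --pt "0.47 -0.455 0.04" --pt "0.5 -0.485 0.049" --pt "0.53 -0.513 0.049" --pt "0.553 -0.535 0.049" --pt "0.565 -0.546 0.049" --pt "0.565 -0.546 0.049" --pt "0.565 -0.546 0.049" --pt "0.565 -0.546 0.049" --twist '[0,0,0,0,0,0,0,0,-1,-2,-3,-3.8,-3.8,-3.8,-3.8,-3.8,-3.8,-3.8]'

```text
t: 2.35
position: [0.5583, 0.1331, 0.2007]
ee_rot: [3.141, 0.001, 0.483]
wrist_force: [0.3, -0.5, 0.4]
finger_gap: 0.686
grasp_force: 0.0
```

```bash
python3 - <<'E'
from h import *
o=robot.observe();print(o['position'],o['ee_rot'])
im,w,ok,s=snap('side','side1')
c=cv2.resize(im[60:300,180:440],None,fx=2.3,fy=2.3);cv2.imwrite('pics/side1c.png',c[:,:,::-1])
q=w[ok&(abs(w[...,0]-.558)<.06)&(abs(w[...,1]-.136)<.06)&(w[...,2]>.069)&(w[...,2]<.1)]
print(len(q),cv2.minAreaRect(q[:,:2].astype(np.float32)*1000),q.max(0))
E
```

```text
[0.5582883  0.13313763 0.20070833] [3.14091500e+00 6.18135224e-04 4.83257088e-01]
270 ((560.8604125976562, 137.4823455810547), (66.20027923583984, 14.178694725036621), 24.375598907470703) [0.59135146 0.15535305 0.08298368]
```

View pics/side1c.png

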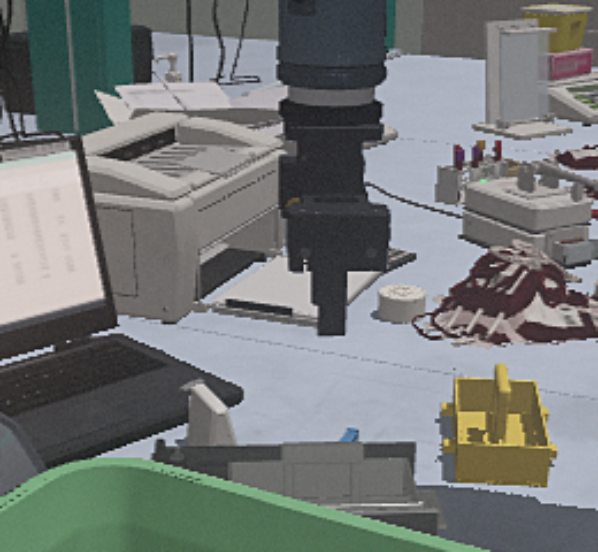

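The side view shows the gripper over the tray, fingers clear. The depth data puts the bar at about (0.559, 0.137). I'll correct the position and descend.

Call:
move_arm --hand '[0.06,0.05,0.05,0.05,0.05,0.05,0.05,0.05,0.0,0.0,0.0,0.0,0.0,0.0,0.0,0.0]' --pt "0.002 -0.003 0.02" --pt "0.002 -0.003 0.05" --pt "0.002 -0.003 0.08" --pt "0.002 -0.003 0.11" --pt "0.002 -0.003 0.125" --pt "0.002 -0.003 0.136" --pt "0.002 -0.003 0.136" --pt "0.002 -0.003 0.136" --pt "0.002 -0.003 0.136" --pt "0.002 -0.003 0.136" --pt "0.002 -0.003 0.136" --pt "0.002 -0.003 0.136" --pt "0.002 -0.003 0.136" --pt "0.002 -0.003 0.136" --pt "0.002 -0.003 0.136" --pt "0.002 -0.003 0.136" --twist '[0,0,0,0,0,0,0,0,0,0,0,0,0,0,0,0]'

```text
t: 4.4
position: [0.5592, 0.1377, 0.0648]
ee_rot: [3.141, -0.0, 0.485]
wrist_force: [1.9, -4.7, 2.5]
finger_gap: 0.134
grasp_force: 30.0
```

Call:
move_arm --hand '[0.0,0.0,0.0,0.0,0.0,0.0,0.0,0.0,0.0,0.0,0.0]' --pt "0 0 -0.004" --pt "0 0 -0.01" --pt "0 0 -0.02" --pt "0 0 -0.032" --pt "0 0 -0.045" --pt "0 0 -0.06" --pt "0 0 -0.075" --pt "0 0 -0.09" --pt "0 0 -0.1" --pt "0 0 -0.1" --pt "0 0 -0.1" --twist '[0,0,0,0,0,0,0,0,0,0,0]'

```text
t: 5.78
position: [0.5585, 0.1382, 0.1642]
ee_rot: [-3.141, 0.001, 0.485]
wrist_force: [-0.2, -0.7, -3.5]
finger_gap: 0.13
grasp_force: 30.0
```

Call:
move_arm --hand '[0,0,0,0,0,0,0,0,0,0,0,0,0,0,0,0,0,0,0,0]' --pt "0 0 0" --pt "0 0 0" --pt "0 0 0" --pt "0 0 0" --pt "0 0 0" --pt "0 0 0" --pt "0 0 0" --pt "0 0 0" --pt "0 0 0" --pt "0 0 0" --pt "0 0 0" --pt "0 0 0" --pt "0 0 0" --pt "0 0 0" --pt "0 0 0" --pt "0 0 0" --pt "0 0 0" --pt "0 0 0" --pt "0 0 0" --pt "0 0 0" --twist '[-4,-12,-21,-31,-41,-51,-61,-71,-81,-91,-101,-111,-121,-131,-141,-151,-161,-170,-177,-180]'

```text
t: 8.28
position: [0.5584, 0.1378, 0.1637]
ee_rot: [3.141, -0.002, -2.655]
wrist_force: [-0.3, -0.3, -3.6]
finger_gap: 0.132
grasp_force: 30.0
```

Call:
move_arm --hand '[0,0,0,0]' --pt "0 0 0.02" --pt "0 0 0.035" --pt "0 0 0.045" --pt "0 0 0.045" --twist '[0,0,0,0]'

```text
t: 8.78
position: [0.5581, 0.1382, 0.1186]
ee_rot: [3.141, -0.002, -2.656]
wrist_force: [0.1, -0.3, -3.3]
finger_gap: 0.135
grasp_force: 30.0
```

```bash
python3 - <<'E'
from h import *
o=robot.observe();print(o['t'],o['position'],o['ee_rot'],o['wrist_force'],o['torque'])
im,w,ok,s=snap('top','top2');np.savez('top2',im=im,w=w,ok=ok)
c=cv2.resize(im[160:340,170:390],None,fx=3.3,fy=3.3,interpolation=cv2.INTER_CUBIC)
cv2.imwrite('pics/crop2.png',c[:,:,::-1])
E
```

```text
8.775 [0.55814779 0.1382105  0.1185542 ] [ 3.14118160e+00 -1.88652761e-03 -2.65641245e+00] [ 0.06157332 -0.26192494 -3.29900322] [ 0.0772992  -0.12164196 -0.03016022]
```

View pics/crop2.png

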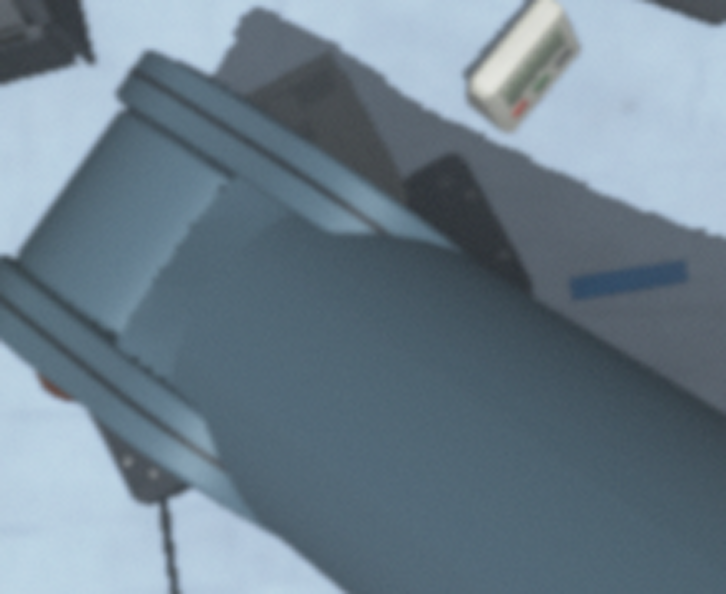

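The top view is blocked by the arm. Pose and force are consistent with a good grip and a half turn, so I'll lower using force feedback.

Call:
move_arm --hand '[0,0,0,0,0,0,0,0]' --pt "-0.002 -0.001 0.005" --pt "-0.002 -0.001 0.01" --pt "-0.002 -0.001 0.014" --pt "-0.002 -0.001 0.018" --pt "-0.002 -0.001 0.021" --pt "-0.002 -0.001 0.024" --pt "-0.002 -0.001 0.026" --pt "-0.002 -0.001 0.026" --twist '[0,0,0,0,0,0,0,0]'

```text
t: 9.82
position: [0.561, 0.1384, 0.0936]
ee_rot: [3.142, -0.0, -2.656]
wrist_force: [0.8, 0.5, -3.2]
finger_gap: 0.132
grasp_force: 30.0
```

```bash
python3 - <<'E'
from h import *
o=robot.observe();print(o['t'],o['position'],o['ee_rot'],o['wrist_force'],o['torque'])
im,w,ok,s=snap('side')
c=cv2.resize(im[190:310,230:390],None,fx=4.5,fy=4.5,interpolation=cv2.INTER_CUBIC)
cv2.imwrite('pics/side3.png',c[:,:,::-1])
E
```

```text
9.825 [0.56097273 0.13836034 0.09356853] [ 3.14155132e+00 -2.44913972e-04 -2.65649103e+00] [ 0.77309589  0.54234261 -3.23174877] [ 0.10435373 -0.04466576 -0.00784736]
```

View pics/side3.png

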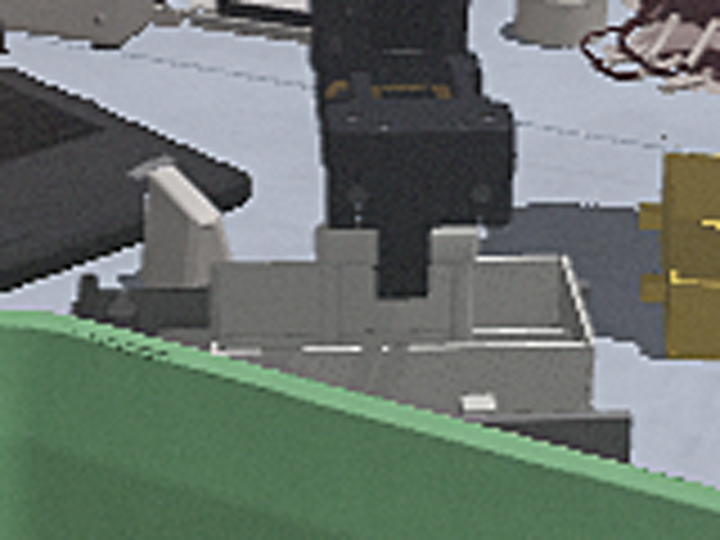

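The tray is level over the grey one: its near lug at (478,402) is just going in behind the near wall, and the bar is gripped centrally at (400,260). I'll lower the last few millimetres.

Call:
move_arm --hand '[0,0,0,0,0,0]' --pt "0 0 0.001" --pt "0 0 0.002" --pt "0 0 0.003" --pt "0 0 0.004" --pt "0 0 0.004" --pt "0 0 0.004" --twist '[0,0,0,0,0,0]'

```text
t: 10.62
position: [0.5611, 0.1385, 0.0899]
ee_rot: [-3.142, 0.0, -2.656]
wrist_force: [-0.9, 0.5, -1.3]
finger_gap: 0.13
grasp_force: 30.0
```

Call:
move_arm --hand '[0,0,0.05,0.05,0.05,0.05,0.05,0.05]' --pt "0 0 0.0005" --pt "0 0 0.0005" --pt "0 0 0.0005" --pt "0 0 0.0005" --pt "0 0 0.0005" --pt "0 0 0.0005" --pt "0 0 0.0005" --pt "0 0 0.0005" --twist '[0,0,0,0,0,0,0,0]'

```text
t: 11.62
position: [0.561, 0.1384, 0.0892]
ee_rot: [3.142, -0.0, -2.657]
wrist_force: [-0.2, 0.9, 1.1]
finger_gap: 0.568
grasp_force: 0.0
```

Call:
move_arm --hand '[0.05,0.05,0.05,0.05,0.05,0.05,0.05,0.05,0.05,0.05,0.05,0.05]' --pt "0 0 -0.015" --pt "0 0 -0.04" --pt "0 0 -0.07" --pt "0 0 -0.1" --pt "0.03 0 -0.1" --pt "0.07 0 -0.1" --pt "0.11 0 -0.1" --pt "0.115 0 -0.1" --pt "0.115 0 -0.1" --pt "0.115 0 -0.1" --pt "0.115 0 -0.1" --pt "0.115 0 -0.1" --twist '[0,0,0,0,0,0,0,0,0,0,0,0]'

```text
t: 13.12
position: [0.4596, 0.0853, 0.1892]
ee_rot: [3.141, 0.0, -2.656]
wrist_force: [0.9, 1.0, -0.6]
finger_gap: 0.569
grasp_force: 0.0
```

```bash
cat > chk.py <<'E'
from h import *
import sys
n=sys.argv[1]
o=robot.observe();print(o['t'],o['position'],o['ee_rot'])
im,w,ok,s=snap('top')
cv2.imwrite(f'pics/{n}.png',cv2.resize(im[160:340,170:390],None,fx=3.3,fy=3.3,interpolation=cv2.INTER_CUBIC)[:,:,::-1])
for c in('top','side'):
    if c=='side': im,w,ok,s=snap('side')
    g=np.radians(27.8);d=w-[.5854,.151,0];x=d[...,0]*np.cos(g)+d[...,1]*np.sin(g);y=-d[...,0]*np.sin(g)+d[...,1]*np.cos(g)
    k=ok&(abs(x)<.09)&(abs(y)<.03)&(w[...,2]>.095)&(w[...,2]<.12)
    if k.sum()>5:
        q=np.stack([x[k],y[k]],-1)*1000;print(c,k.sum(),cv2.minAreaRect(q.astype(np.float32)),np.median(w[k][:,2]),w[k][:,2].max())
E
python3 chk.py crop4
```

```text
13.125 [0.4595781  0.08525232 0.18918229] [ 3.14104038e+00  1.89047191e-04 -2.65603250e+00]
top 322 ((-25.940303802490234, 2.5099456310272217), (67.5440444946289, 12.170310974121094), 0.13423417508602142) 0.10537280121233189 0.10941315722947254
side 251 ((-23.635196685791016, 3.14957857131958), (12.321162223815918, 65.31378173828125), 89.16555786132812) 0.10157327138499356 0.1074140388442284
```

View pics/crop4.png

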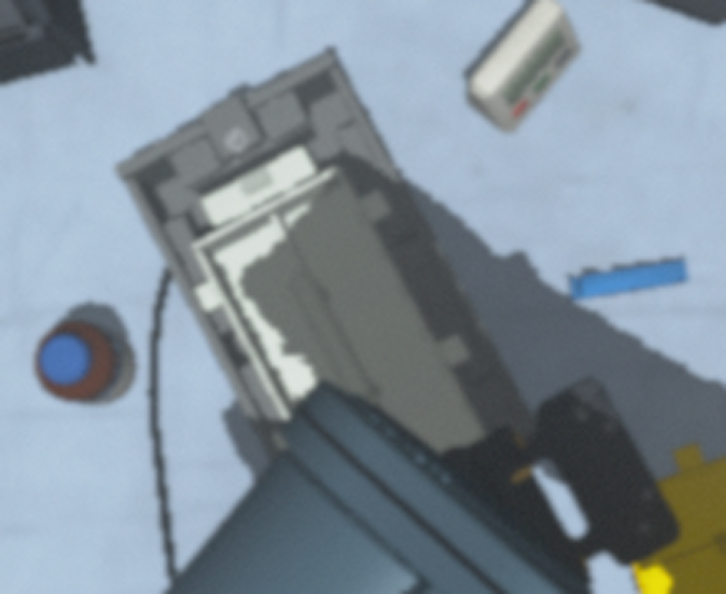

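The white tray sits level on the ledges, free, with its bar at grey x≈-26 and its tongue at (257,185), short of the lips. I'll close the fingers and lower them behind the push face.

Call:
move_arm --hand '[0,0,0,0,0,0,0,0,0,0]' --pt "0 0.001 0.03" --pt "0 0.001 0.07" --pt "0 0.001 0.11" --pt "0 0.001 0.13" --pt "0 0.001 0.138" --pt "0 0.001 0.138" --pt "-0.008 0.001 0.138" --pt "-0.016 0.001 0.138" --pt "-0.021 0.001 0.138" --pt "-0.021 0.001 0.138" --twist '[0,0,0,0,0,0,0,0,0,0]'

```text
t: 14.48
position: [0.4779, 0.0958, 0.0514]
ee_rot: [3.142, 0.001, -2.656]
wrist_force: [0.7, -0.5, 0.3]
finger_gap: 0.005
grasp_force: 0.0
```

Call:
move_arm --hand '[0,0,0,0,0,0,0,0,0,0,0,0,0,0]' --pt "-0.001 0 0" --pt "-0.002 0 0" --pt "-0.003 0 0" --pt "-0.004 0 0" --pt "-0.005 0 0" --pt "-0.006 0 0" --pt "-0.007 0 0" --pt "-0.008 0 0" --pt "-0.009 0 0" --pt "-0.01 0 0" --pt "-0.011 0 0" --pt "-0.012 0 0" --pt "-0.013 0 0" --pt "-0.014 0 0" --twist '[0,0,0,0,0,0,0,0,0,0,0,0,0,0]'

```text
t: 16.23
position: [0.4898, 0.102, 0.0512]
ee_rot: [3.142, -0.0, -2.656]
wrist_force: [-0.7, -0.5, -0.4]
finger_gap: 0.003
grasp_force: 0.4
```

Call:
move_arm --hand '[0,0,0,0,0,0,0,0,0,0]' --pt "-0.001 0 0" --pt "-0.002 0 0" --pt "-0.003 0 0" --pt "-0.004 0 0" --pt "-0.005 0 0" --pt "-0.006 0 0" --pt "-0.007 0 0" --pt "-0.008 0 0" --pt "-0.009 0 0" --pt "-0.01 0 0" --twist '[0,0,0,0,0,0,0,0,0,0]'

```text
t: 17.48
position: [0.4975, 0.106, 0.051]
ee_rot: [-3.141, -0.003, -2.656]
wrist_force: [-6.0, -3.1, 4.2]
finger_gap: 0.007
grasp_force: 3.1
```

Call:
move_arm --hand '[0,0,0,0,0,0]' --pt "-0.001 0 0" --pt "-0.002 0 0" --pt "-0.003 0 0" --pt "-0.004 0 0" --pt "-0.005 0 0" --pt "-0.006 0 0" --twist '[0,0,0,0,0,0]'

```text
t: 18.23
position: [0.5046, 0.1098, 0.0513]
ee_rot: [3.141, 0.001, -2.656]
wrist_force: [0.5, 0.2, 0.0]
finger_gap: 0.003
grasp_force: 0.0
```

```bash
python3 chk.py crop5
```

```text
18.225 [0.50460688 0.10976346 0.05132129] [ 3.14139948e+00  1.33654774e-03 -2.65639179e+00]
top 131 ((15.200908660888672, 2.3359227180480957), (32.40854263305664, 12.032052993774414), 0.14799027144908905) 0.10522559079759919 0.10956944481967068
side 272 ((-11.962135314941406, 7.449913024902344), (89.31766510009766, 51.60313415527344), 4.278067111968994) 0.102498602257493 0.11938257465361707
```

Call:
move_arm --hand '[0,0,0,0,0,0]' --pt "-0.0005 0 0" --pt "-0.001 0 0" --pt "-0.0015 0 0" --pt "-0.002 0 0" --pt "-0.0025 0 0" --pt "-0.0025 0 0" --twist '[0,0,0,0,0,0]'

```text
t: 19.08
position: [0.5061, 0.1106, 0.0511]
ee_rot: [3.142, -0.0, -2.656]
wrist_force: [-0.4, -0.8, -0.3]
finger_gap: 0.005
grasp_force: 0.4
```

Call:
move_arm --hand '[0,0,0,0]' --pt "-0.0005 0 0" --pt "-0.001 0 0" --pt "-0.0015 0 0" --pt "-0.0015 0 0" --twist '[0,0,0,0]'

```text
t: 19.58
position: [0.5064, 0.1107, 0.051]
ee_rot: [-3.141, -0.002, -2.656]
wrist_force: [-5.3, -3.9, 4.2]
finger_gap: 0.003
grasp_force: 2.8
```

Call:
move_arm --hand '[0,0,0,0,0]' --pt "-0.0005 0 0" --pt "-0.001 0 0" --pt "-0.0015 0 0" --pt "-0.002 0 0" --pt "-0.002 0 0" --twist '[0,0,0,0,0]'

```text
t: 20.2
position: [0.5065, 0.1107, 0.0506]
ee_rot: [-3.141, -0.006, -2.656]
wrist_force: [-9.7, -6.2, 7.3]
finger_gap: 0.007
grasp_force: 5.5
```

Force rises without movement, as against the stop. I'll back off and look.

Call:
move_arm --hand '[0,0,0,0,0,0,0,0,0,0,0,0,0,0,0,0,0,0]' --pt "0.002 0 0" --pt "0.006 0 0" --pt "0.015 0 0" --pt "0.03 0 0" --pt "0.04 0 -0.02" --pt "0.04 0 -0.06" --pt "0.04 0 -0.11" --pt "0.04 0 -0.16" --pt "0.04 -0.05 -0.18" --pt "0.04 -0.1 -0.18" --pt "0.04 -0.15 -0.18" --pt "0.02 -0.2 -0.18" --pt "0 -0.25 -0.18" --pt "0 -0.3 -0.18" --pt "0 -0.35 -0.18" --pt "0 -0.35 -0.18" --pt "0 -0.35 -0.18" --pt "0 -0.35 -0.18" --twist '[0,0,0,0,0,0,0,0,0,0,0,0,0,0,0,0,0,0]'

```text
t: 22.45
position: [0.672, -0.1957, 0.2315]
ee_rot: [3.141, -0.0, -2.654]
wrist_force: [-0.5, 1.2, -0.2]
finger_gap: 0.004
grasp_force: 0.0
```

```bash
python3 chk.py crop6; python3 - <<'E'
from h import *
im,w,ok,s=snap('top');a=np.load('top0.npz')
g=np.radians(27.8)
for W in(a['w'],w):
    d=W-[.5854,.151,0];x=d[...,0]*np.cos(g)+d[...,1]*np.sin(g);y=-d[...,0]*np.sin(g)+d[...,1]*np.cos(g)
    k=(abs(x-.096)<.012)&(abs(y)<.008)&(W[...,2]>.06);print(np.median(W[k],0),W[k][:,2].max())
E
```

```text
22.45 [ 0.67199914 -0.19566985  0.23149944] [ 3.14140810e+00 -1.62899224e-05 -2.65391420e+00]
top 332 ((0.09436416625976562, 2.4583353996276855), (12.220809936523438, 67.68150329589844), 89.75006866455078) 0.10533722508580318 0.10938381347905712
side 254 ((2.2820968627929688, 2.980269432067871), (13.693564414978027, 65.05994415283203), 88.20133209228516) 0.10239706639910953 0.1074286113969169
[0.67063449 0.19628042 0.0706598 ] 0.08079653567686229
[0.67044414 0.19552158 0.07073974] 0.08059533099250415
```

View pics/crop6.png

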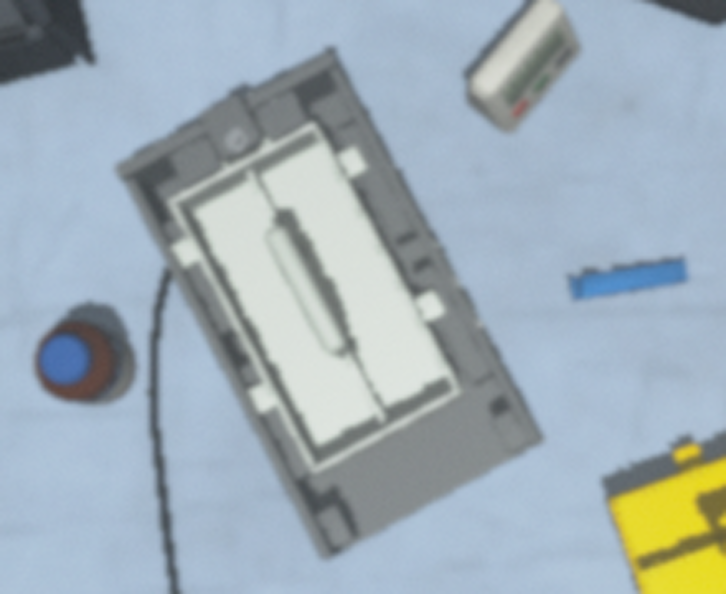

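The white tray is home: its tongue is hidden under the lips at (250,160), and its bar reads grey x≈0.1 mm, level. The catch height is unchanged, and the bottle, clamp and timer are where they were. Handing in.

```bash
python3 -c "
from station import robot
print(robot.sign_off())"
```

```text
the job is handed in; nothing more can be done
None
```

The white tray was turned half round, set down on the ledges, let go and pushed home. The last look showed it level, about 0.1 mm from its home position, with the catch housing reading the same height as before and the bottle, clamp and timer unmoved; the job is handed in, and no verdict came back.

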